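# Seat the blue filter cell on the lamp and hold it home

### The job

Take the blue-topped filter cell out of the red tray, set it upright over the brass snout of the white microscope lamp, and turn it there until its hidden keyways drop over the snout's pins. Then push it down against the sprung ring until it is fully home, and finish while still holding it pushed home, for a colleague to lock it. Leave the amber and green cells, the brown bottle and the jar where they stand.

Things in the scene. Friction and masses are not known exactly. Their poses are not given: they have to be found in the camera images.
- blue_cell: blue filter cell: dark knurled collar with a blue glass top, upright in the tray; 52 mm diameter, 43 mm tall, about 0.1 to 0.16 kg. Origin: centre of its underside, z up. Grip the solid knurled band, 21 to 43 mm up. Below it is hollow: a flange 10 mm tall with a 33 mm bore (2 mm play all round on the snout), cut by three keyways 10 mm wide, 120 degrees apart, out of sight, in no marked direction.
- amber_cell: amber filter cell: same outside (52 mm diameter, 43 mm tall) with an amber top, standing in the tray, a bystander. Origin: centre of its underside. The three cells stand in a row along the tray's length, 100 mm apart, in any order.
- green_cell: green filter cell: the same with a green top, a bystander in the tray. Origin: centre of its underside.
- tray: low red tray, fixed, 140 x 310 x 14 mm (x, y, z in its frame), walls and floor 4 mm thick. Origin: centre of its underside, z up, y along its length, on which the cells stand in a row.
- lamp: white lamp house, fixed, 160 x 130 mm in plan, its flat top 60 mm above the bench. Origin: centre of its underside, z up. On the middle of its top stands an upright fixed brass snout, 29 mm diameter, tapered over its last 5 mm, its end 83 mm above the bench.
- pins (a point): point on the snout's axis level with the tops of its three radial steel pins, 77 mm above the bench. Pins 5 mm thick, reaching 20.5 mm from the axis, 120 degrees apart, in a direction that differs each time. The cell's underside rests here while its keyways miss the pins; with keyways over pins (within about 0.1 rad) it sinks freely 6 mm onto the sprung ring, then 6 mm more when pushed.
- seat (a point): point on the snout's vertical axis, 65 mm above the bench: the cell's origin comes here when fully home.
- seat_ring (a joint): black sprung ring, 51 mm outer diameter, around the snout: 0 when up (its top 71 mm above the bench), 0.006 (m) when pushed fully down (top 65 mm above the bench, a hard stop). The spring pushes up with 2 N when the ring is up and 6 N when fully down, so a cell let go rises again.
- reagent: brown glass bottle with a black cap, 56 mm diameter, 100 mm tall, bystander. Origin: centre of its underside.
- jar: clear jar with a white cap, 64 mm diameter, 70 mm tall, bystander. Origin: centre of its underside.

How it is judged:
On the way, in this order (a step that is already met when the one before it is completed fails the run):
1. the blue cell is lifted clear of the tray (height (world z) of blue_cell above 0.05 m), for 0.1 s.
2. the blue cell's keyways have dropped over the pins: it is upright on the snout's axis (within 3.5 mm), its underside no more than 8 mm above home (horizontal distance between blue_cell and seat below 0.0035 m and angle between blue_cell's own z axis and vertical below 0.07 rad and z of blue_cell in the frame of seat below 0.008 m), for 0.1 s.
At the end, for the whole second after the job is handed in: Blue cell upright (0.07 rad) on the snout axis (3.5 mm), underside within 2 mm of home, ring pushed down over 4.2 of its 6 mm, fingers pressing on the cell with over 1.5 N, cell at rest (under 10 mm/s); other cells, bottle and jar within 25 mm of their starts (horizontal distance between blue_cell and seat below 0.0035 m and angle between blue_cell's own z axis and vertical below 0.07 rad and z of blue_cell in the frame of seat below 0.002 m and value of joint seat_ring above 0.0042 m and contact force between the fingers and blue_cell above 1.5 N and linear speed of blue_cell below 0.01 m/s and distance of each of amber_cell, green_cell, reagent, jar from where it was at the start of the episode below 0.025 m); the arm keeps its last pose, push and grip.
It fails at once if the amber cell is pushed more than 25 mm or tipped over (distance of amber_cell from where it was at the start of the episode above 0.025 m or angle between amber_cell's own z axis and vertical above 0.5 rad).
It fails at once if the green cell is pushed more than 25 mm or tipped over (distance of green_cell from where it was at the start of the episode above 0.025 m or angle between green_cell's own z axis and vertical above 0.5 rad).
It fails at once if the brown bottle is pushed more than 25 mm or tipped over (distance of reagent from where it was at the start of the episode above 0.025 m or angle between reagent's own z axis and vertical above 0.5 rad).
It fails at once if the jar is pushed more than 25 mm or tipped over (distance of jar from where it was at the start of the episode above 0.025 m or angle between jar's own z axis and vertical above 0.5 rad).
It also fails if it takes over 64 s, if anything falls off the work surface, if the arm or the gripper's body presses on something with over 40 N, if the wrist force passes 120 N, or if a joint passes its speed limit or range.

### The arm

A 6-joint arm with a two-finger parallel gripper is mounted at the origin on the work surface. World frame = base frame: x ahead of the robot, y to its left, z up, the work surface at z = 0. Lengths are in m, angles in rad, forces in N, time in s.
With the tool pointing down it reaches from about 0.225 to 0.725 m from the base axis. Payload 3.1 kg.
Tool frame: the origin (TCP) lies on the centre line of the jaws, within the pads' length; the fingertips stand 8 mm ahead of it and the grasp point (between the pads) lies 11 mm behind it (bot.tips_ahead is the distance from the TCP to the fingertips, in m); z points along the fingers, y is the line along which they close (so a half turn about z gives the same grasp; the last joint's range is limited). The gripper opens to 85 mm and grips with 20 to 120 N. Pads are 22 mm wide; open, the fingers measure 114 mm over their backs; the gripper's body (76 mm by 85 mm) begins 54 mm behind the grasp point. The pads swing forward as they close: fully open they stand 13 mm farther back than shut.
Start: joints at [-1.454, 0.048, 0.099, 1.622, 0, 1.443], TCP at [0.127, -0.509, 0.239] pointing down, gripper open.
Joint ranges: [-2.91, 2.91], [-0.99, 1.94], [-1.21, 1.42], [-2.12, 2.29], [-1.49, 1.47], [-3.14, 3.14]. Speed limits (rad/s): [2.79, 2.79, 3.14, 3.14, 3.14, 3.14].

### API

Orientations are given as [roll, pitch, yaw] about the fixed x, y, z axes, in that order (R = Rz(yaw) Ry(pitch) Rx(roll)).
In Python, from rig import bot, job, monitor, read_camera, get_calibration gives the robot as it stands (bot), with the cameras as plain functions, the job (job) and the readings (monitor).
- The arm moves only by the tool shift_gripper, called after "Emit:" by a JSON object that holds its "fn" and its "kwargs", one argument or row to a line. Schema: {"type":"object","properties":{"ticks":{"type":"array","items":{"type":"array","items":{"type":"number"},"minItems":7,"maxItems":7},"minItems":1,"maxItems":5},"grip_force":{"type":"number"},"only":{"type":"string"},"quiet":{"type":"boolean"},"lines":{"type":"string"}},"required":["ticks"],"additionalProperties":false}. ticks is a list of rows, 1 to 5 of them, each of 7 numbers: the finger opening in m, then dx, dy, dz in a scale on which 1.0 is 1 m, then a rotation vector rx, ry, rz in fractions of the full range, 1 being pi rad; each row is the pose to reach, as a shift and turn from the pose commanded when the call began, along the tool's axes at that moment; what a row does not reach only later rows make up. A row lasts 1/10 s, in which the tool goes at most 0.05 m and 0.15 rad, less where a joint would pass 70% of its speed; a pose out of reach is approached as far as the arm can. The fingers move at their own pace and stop on an object; grip_force is the grip in N (left out, the last holds). Time passes only in rows, so rows that do not move let the fingers close. The tool returns the time, the measured TCP pose, the force, the opening and the grip force at its end. only (a regular expression) keeps the lines of the reply that match it, lines (a string "A,B") keeps lines A to B, and quiet returns only ok. No shift or turn number may pass 1 either way. Input that does not fit is refused with a message, and nothing moves.
- monitor.read_state(): the state, without advancing time (a new reading comes with each control period).
- read_camera(name): name is "side" or "top" or "wrist"; returns the picture (384x512x3 uint8, red, green, blue); there is no depth.
- get_calibration(name): a dict with "fx", "fy", "cx", "cy" (pixels), "k1" (the pictures are not rectified: a ray, as slopes to the right and down, at radius r is drawn at 1 + k1 r^2 times it, then the intrinsics apply), "position" and "attitude" of the camera in the world. Camera axes: x right, y up, looking along -z (the intrinsics and any distortion apply to the point x, -y, -z); pixel columns grow to the right and rows downward; lengths in m; the calibration is good to about 2 mm. A picture is of the moment at which its call begins: read the wrist's pose just before it. get_calibration takes no time and is no camera call; for the wrist camera it gives the pose at the moment of the call.
- job.close_job(): hands the job in; it is judged then, once.
The state is a dict: "clock": time; "joint_pos": joint angles; "joint_vel": joint speeds; "joint_torque": joint torques, N m; "ee_pos": TCP position; "tcp_rot": TCP orientation; "wrist_force": force on the tool from outside, world axes, zero at the start; "ft_torque": the same for the moment, N m; "gripper_width": finger opening in m; "grasp_force": force on a finger pad.
Only numpy, scipy, OpenCV 4.12 (cv2) and the standard library are available. Lean on these libraries where they do the work, as an engineer would, in place of code of your own. Each camera call takes 0.05 s, during which the arm holds its last target. There are 200 camera calls.

## Working session

There is one attempt and no reset: what is moved stays moved. The work goes in short steps, Python scripts to look and compute and a tool call to move; the robot and the scene stay as the last step left them, time stands still between calls to the robot, and variables do not carry over. Pictures are saved under pics/ and viewed, at most 10 in all, crops included, and the job is handed in when it is done.

```bash
ls; mkdir -p pics
```

Create h.py:
```python
import numpy as np, cv2
from rig import bot, job, monitor, read_camera, get_calibration
from scipy.spatial.transform import Rotation as R
def snap(n,f):
    c=get_calibration(n); im=read_camera(n); cv2.imwrite('pics/'+f+'.png',im[:,:,::-1]); np.save('pics/'+f+'.npy',[c],allow_pickle=True); return c,im
def rot(a):
    a=np.array(a,float)
    return a if a.shape==(3,3) else (R.from_quat(a).as_matrix() if a.size==4 else R.from_euler('xyz',a).as_matrix())
def load(f): return np.load('pics/'+f+'.npy',allow_pickle=True)[0]
def unproj(c,u,v,z):
    d=np.array([(u-c['cx'])/c['fx'],(v-c['cy'])/c['fy']]); s=d.copy()
    for _ in range(20): s=d/(1+c['k1']*(s@s))
    r=rot(c['attitude'])@np.array([s[0],-s[1],-1]); p=np.array(c['position'])
    return p+r*(z-p[2])/r[2]
def proj(c,P):
    q=rot(c['attitude']).T@(np.array(P)-c['position']); s=np.array([q[0],-q[1]])/-q[2]; s=s*(1+c['k1']*(s@s))
    return s*[c['fx'],c['fy']]+[c['cx'],c['cy']]
```

Run:
```python
from h import *
for n in ['top','side']:
    c,im=snap(n,n+'0'); print(c)
s=monitor.read_state(); print(s)
```

```text
pics
rig.py
{'fx': 410.5152629790074, 'fy': 410.5152629790074, 'cx': 246.78441091067674, 'cy': 188.80481170381663, 'k1': -0.014782415554816328, 'position': array([ 0.495772  , -0.03486429,  1.1083962 ]), 'attitude': array([ 0.0681975 ,  0.00755068, -1.59446482])}
{'fx': 453.30650800551143, 'fy': 453.30650800551143, 'cx': 250.01533512804264, 'cy': 188.97250099121513, 'k1': -0.13710555346261472, 'position': array([0.46744247, 1.04362682, 0.91050337]), 'attitude': array([ 0.92853717,  0.02400691, -3.07983962])}
{'clock': 0.1, 'joint_pos': array([-1.45381864e+00,  4.86903997e-02,  9.77573413e-02,  1.62199865e+00,
       -5.91388114e-05,  1.44301203e+00]), 'joint_vel': array([-1.05728233e-03,  2.28039848e-05,  3.75501354e-03, -2.65358804e-03,
       -7.36333713e-04,  2.61558304e-03]), 'joint_torque': array([ 2.81944805e-03, -3.39851904e+01,  3.20935142e+01,  1.57612975e-02,
       -4.17758440e-05,  2.64855487e-06]), 'ee_pos': array([ 0.12713597, -0.50882297,  0.23822848]), 'tcp_rot': array([-3.13946714e+00, -2.13469858e-04,  2.44761813e-01]), 'wrist_force': array([ 1.23923393, -0.66600267, -0.56691946]), 'ft_torque': array([ 0.00277208,  0.01791249, -0.01973857]), 'grasp_force': 0.0, 'gripper_width': 0.0851863020112509}
```

View pics/top0.png

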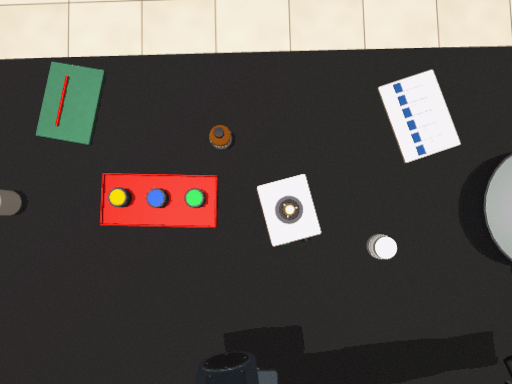

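View pics/side0.png

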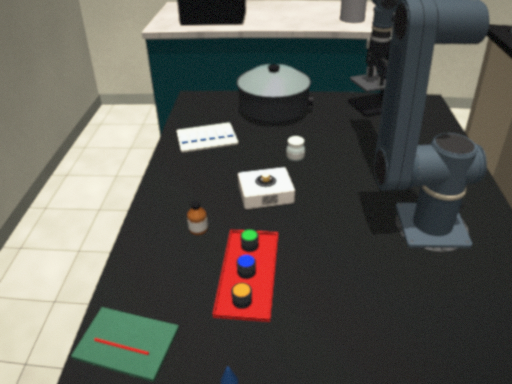

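Top view: amber at (118,198), blue at (157,198), green at (195,198) in the red tray, the snout at (289,210), bottle at (221,137) and jar at (382,247). The side view shows the same order, with clear space around the blue cell.

Run:
```python
from h import *
im=cv2.imread('pics/top0.png'); c=load('top0')
def cen(m):
    n,l,s,ce=cv2.connectedComponentsWithStats(m.astype(np.uint8)); o=[(s[i,4],ce[i].round(1)) for i in range(1,n) if s[i,4]>60]; return o
b,g,r=[im[:,:,i].astype(int) for i in range(3)]
for nm,m in dict(blue=(b>120)&(r<90)&(g<120),green=(g>130)&(r<80)&(b<110),amber=(r>160)&(g>130)&(b<60)).items():
    for a,p in cen(m): print(nm,a,p,unproj(c,*p,.047).round(4))
m=(r>150)&(g<60)&(b<60)
print(cen(m)); pts=np.argwhere(m)[:,::-1]; pts=pts[(pts[:,0]>90)&(pts[:,0]<230)&(pts[:,1]>160)&(pts[:,1]<240)]
bx=cv2.boxPoints(cv2.minAreaRect(pts.astype(np.float32))); print([unproj(c,*p,.014).round(4) for p in bx])
m=(b>170)&(g>170)&(r>170); m[:160]=0;m[260:]=0;m[:,:240]=0;m[:,340:]=0
bx=cv2.boxPoints(cv2.minAreaRect(np.argwhere(m)[:,::-1].astype(np.float32)));L=np.array([unproj(c,*p,.06) for p in bx]); print(L.round(4),L.mean(0))
print('snout',unproj(c,289.5,210,.083)); print('bottle',unproj(c,220,135,.1),'jar',unproj(c,386,247,.07))
print(get_calibration('wrist'))
cv2.imwrite('pics/crop1.png',cv2.resize(im[160:260,240:340],(600,600),interpolation=cv2.INTER_CUBIC))
```

```text
green 148 [193.9 197.2] [0.55   0.1089 0.047 ]
amber 185 [117.1 196.8] [0.5558 0.3088 0.047 ]
[(np.int32(125), array([ 61.4, 100. ])), (np.int32(874), array([152. , 196.6])), (np.int32(75), array([129.6, 196.6])), (np.int32(65), array([101.1, 205.4]))]
[array([0.4832, 0.3664, 0.014 ]), array([0.6248, 0.3633, 0.014 ]), array([0.6101, 0.0503, 0.014 ]), array([0.4692, 0.0561, 0.014 ])]
[[ 0.5745 -0.0525  0.06  ]
 [ 0.6048 -0.178   0.06  ]
 [ 0.4507 -0.2135  0.06  ]
 [ 0.4209 -0.0892  0.06  ]] [ 0.51273285 -0.13330344  0.06      ]
snout [ 0.51044239 -0.13400927  0.083     ]
bottle [0.70048136 0.0345256  0.1       ] jar [ 0.41206176 -0.37454387  0.07      ]
{'fx': 291.261175462474, 'fy': 291.261175462474, 'cx': 253.9413783146496, 'cy': 188.40001008574438, 'k1': -0.0549775033494423, 'position': array([ 0.19769257, -0.49236733,  0.37282084]), 'attitude': array([-0.28432849,  0.00211306, -1.32622827])}
```

View pics/crop1.png

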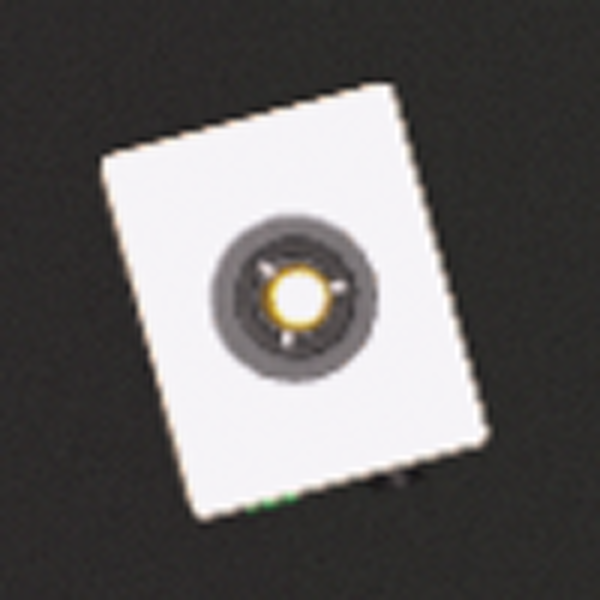

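The enlarged crop shows the snout near (299,297), with pins at (265,270), (340,286) and (288,340). The measured tray (about 141×313) and lamp (158×129) match the given sizes. Next I'll go over the lamp and look with the wrist camera.

Create to.py:
```python
import sys
from h import *
x,y,z,w=map(float,sys.argv[1:5]); s=monitor.read_state(); A=rot(s['tcp_rot']); 
B=rot([np.pi,0,w]); print('d',(A.T@(np.array([x,y,z])-s['ee_pos'])).round(4),'r',R.from_matrix(A.T@B).as_rotvec().round(4),'clk',s['clock'],'q6',s['joint_pos'][5].round(2))
```

```bash
python3 to.py .512 -.134 .2 1.5708
```

```text
d [ 0.4642 -0.2703  0.0389] r [-0.0017 -0.0016 -1.326 ] clk 0.1 q6 1.44
```

Careful with the scale: turns go in shares of pi rad. That gives: -1.326 rad is -0.4221.

Emit:
{"fn": "shift_gripper", "kwargs": {
  "ticks": [
    [0.085,0.464,-0.27,0.039,0,0,-0.4221],
    [0.085,0.464,-0.27,0.039,0,0,-0.4221],
    [0.085,0.464,-0.27,0.039,0,0,-0.4221],
    [0.085,0.464,-0.27,0.039,0,0,-0.4221],
    [0.085,0.464,-0.27,0.039,0,0,-0.4221]
  ]
}}

```text
clock: 0.6
ee_pos: [0.3068, -0.3337, 0.2205]
tcp_rot: [-3.141, -0.0, 1.0]
wrist_force: [1.2, -0.1, 0.5]
gripper_width: 0.0848
grasp_force: 0.0
```

```bash
python3 to.py .512 -.134 .2 1.5708
```

```text
d [0.2789 0.0648 0.0206] r [-3.000e-04 -4.000e-04 -5.705e-01] clk 0.6 q6 1.17
```

Scaled: -0.57 rad is -0.1814.

Emit:
{"fn": "shift_gripper", "kwargs": {
  "ticks": [
    [0.085,0.265,0.065,0.015,0,0,-0.1814],
    [0.085,0.265,0.065,0.015,0,0,-0.1814],
    [0.085,0.265,0.065,0.015,0,0,-0.1814],
    [0.085,0.265,0.065,0.015,0,0,-0.1814],
    [0.085,0.265,0.065,0.015,0,0,-0.1814]
  ]
}}

```text
clock: 1.1
ee_pos: [0.4888, -0.1626, 0.2069]
tcp_rot: [-3.141, -0.0, 1.567]
wrist_force: [0.3, -0.9, -0.1]
gripper_width: 0.0853
grasp_force: 0.0
```

Emit:
{"fn": "shift_gripper", "kwargs": {
  "ticks": [
    [0.085,0,0,0,0,0,0],
    [0.085,0,0,0,0,0,0],
    [0.085,0,0,0,0,0,0]
  ]
}}

```text
clock: 1.4
ee_pos: [0.4871, -0.1651, 0.2072]
tcp_rot: [-3.14, 0.0, 1.564]
wrist_force: [-0.6, -1.0, -1.5]
gripper_width: 0.0853
grasp_force: 0.0
```

```bash
python3 to.py .512 -.134 .2 1.5708
```

```text
d [0.0313 0.0247 0.0071] r [-0.0012  0.0001 -0.0069] clk 1.4 q6 1.12
```

Scaled: -0.007 rad is -0.0022.

Emit:
{"fn": "shift_gripper", "kwargs": {
  "ticks": [
    [0.085,0.031,0.025,0.007,0,0,-0.0022],
    [0.085,0.031,0.025,0.007,0,0,-0.0022],
    [0.085,0.031,0.025,0.007,0,0,-0.0022],
    [0.085,0.031,0.025,0.007,0,0,-0.0022],
    [0.085,0.031,0.025,0.007,0,0,-0.0022]
  ]
}}

```text
clock: 1.9
ee_pos: [0.5125, -0.1349, 0.2009]
tcp_rot: [3.141, 0.001, 1.57]
wrist_force: [-0.1, -0.6, 0.4]
gripper_width: 0.0848
grasp_force: 0.0
```

Run:
```python
from h import *
s=monitor.read_state(); c,im=snap('wrist','w1'); np.save('pics/w1s.npy',s['ee_pos']); print(s['ee_pos'],s['tcp_rot'],c['position'],c['attitude'], 'exp px',proj(c,[.5115,-.134,.083]))
cv2.imwrite('pics/w1b.png',cv2.resize(im[:,:,::-1],(800,600)))
```

```text
[ 0.51245014 -0.13492391  0.20087529] [3.14125641e+00 5.04955261e-04 1.56969696e+00] [ 0.5136444  -0.06396963  0.33543138] [-0.2854498  -0.00074112 -0.00133091] exp px [251.45255861 184.08324751]
```

View pics/w1b.png

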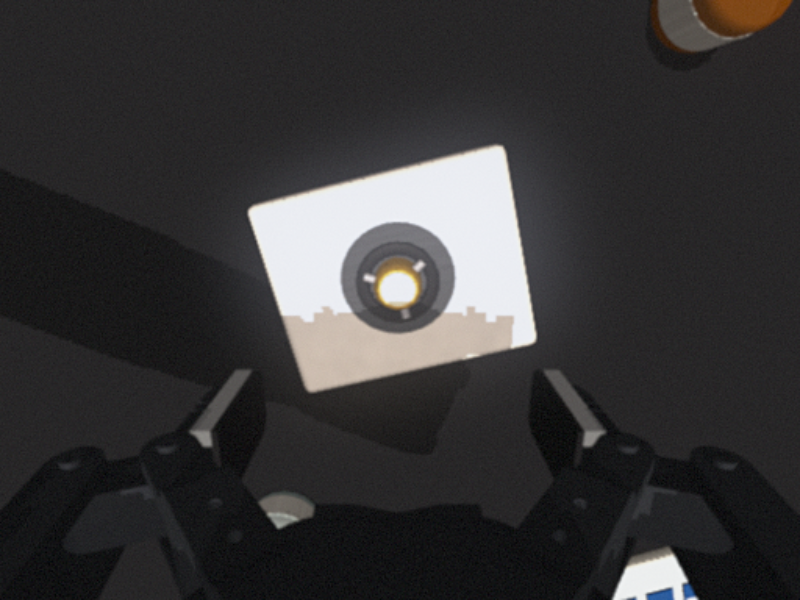

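The wrist view shows the snout end near (398,288) of 800×600, about (255,184) native, with pins at (370,278), (418,266) and (406,313). I'll enlarge this area.

Run:
```python
from h import *
im=cv2.imread('pics/w1.png'); cv2.imwrite('pics/w1c.png',cv2.resize(im[136:216,214:294],(600,600),interpolation=cv2.INTER_CUBIC))
g=im[:,:,0].astype(float)
```

```text
(no output)
```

View pics/w1c.png

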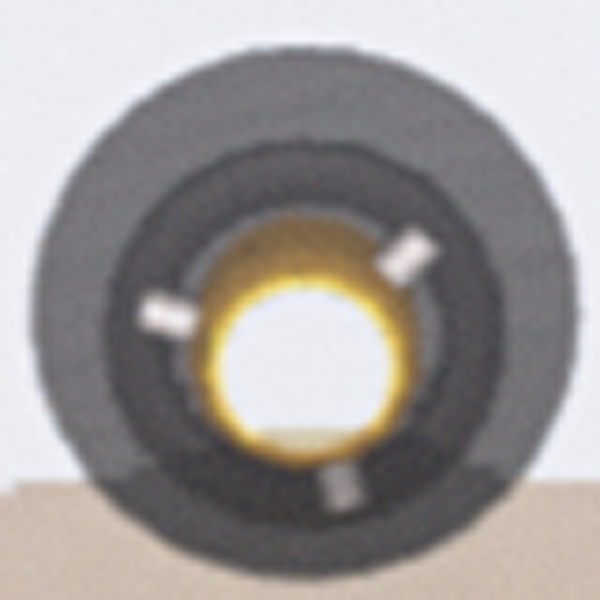

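The enlargement shows the sprung ring (x 104–502, y 140–530) with its centre near (303,335). The lit snout end is at about (304,371), and the pin ends are at (140,312), (432,238) and (345,508).

Run:
```python
from h import *
c=load('w1'); f=lambda u,v,z: unproj(c,214-.43+u/7.5,136-.43+v/7.5,z)
print('disc',f(305.5,311.5,.06).round(4),'ring',f(303,335,.071).round(4),'snout',f(304.5,370,.083).round(4))
print('ring diam',f(104,335,.071)[0]-f(502,335,.071)[0],f(303,140,.071)[1]-f(303,530,.071)[1])
P=np.array([f(140,312,.0745),f(432,238,.0745),f(345,508,.0745)]); print(P.round(4))
o=P.mean(0); print(o)
for p in P: d=p-o; print(np.hypot(d[0],d[1]),np.degrees(np.arctan2(d[1],d[0])))
```

```bash
python3 to.py .5530 .209 .2 1.5708
```

```text
disc [ 0.5141 -0.1333  0.06  ] ring [ 0.5138 -0.1336  0.071 ] snout [ 0.5139 -0.1348  0.083 ]
ring diam -0.049825200159058725 0.05050422958926104
[[ 0.4937 -0.1297  0.0745]
 [ 0.5295 -0.1205  0.0745]
 [ 0.5191 -0.1553  0.0745]]
[ 0.51409327 -0.1351464   0.0745    ]
0.0211011580775848 165.05475965833025
0.021302290426546484 43.59369047666667
0.02073253601682823 -76.16065920683208
d [0.3438 0.0401 0.0007] r [ 0.0004  0.0004 -0.0009] clk 1.95 q6 1.19
```

Emit:
{"fn": "shift_gripper", "kwargs": {
  "ticks": [
    [0.085,0.344,0.04,0.03,0,0,0],
    [0.085,0.344,0.04,0.03,0,0,0],
    [0.085,0.344,0.04,0.03,0,0,0],
    [0.085,0.344,0.04,0.03,0,0,0],
    [0.085,0.344,0.04,0.03,0,0,0]
  ]
}}

```text
clock: 2.45
ee_pos: [0.5416, 0.115, 0.1792]
tcp_rot: [3.14, 0.0, 1.57]
wrist_force: [0.6, -0.7, -0.3]
gripper_width: 0.0851
grasp_force: 0.0
```

```bash
python3 to.py .5530 .209 .165 1.5708
```

```text
d [0.094  0.0113 0.0142] r [ 0.0011  0.0002 -0.0003] clk 2.45 q6 1.66
```

Emit:
{"fn": "shift_gripper", "kwargs": {
  "ticks": [
    [0.085,0.09,0.011,0.014,0,0,0],
    [0.085,0.09,0.011,0.014,0,0,0],
    [0.085,0.09,0.011,0.014,0,0,0],
    [0.085,0.09,0.011,0.014,0,0,0],
    [0.085,0.09,0.011,0.014,0,0,0]
  ]
}}

```text
clock: 2.95
ee_pos: [0.5526, 0.2026, 0.1652]
tcp_rot: [3.141, 0.001, 1.57]
wrist_force: [0.8, -0.8, 0.5]
gripper_width: 0.0851
grasp_force: 0.0
```

```bash
python3 - <<'E'
from h import *
s=monitor.read_state(); c,im=snap('wrist','w2'); print(s['ee_pos'],s['tcp_rot'])
r,g,b=[im[:,:,i].astype(int) for i in range(3)]; m=((b>110)&(r<90)&(g<130)).astype(np.uint8)
n,l,st,ce=cv2.connectedComponentsWithStats(m)
for i in range(1,n):
    if st[i,4]>200: x,y,w,h=st[i,:4]; print(st[i],ce[i],unproj(c,*ce[i],.047), unproj(c,x-.5,ce[i][1],.047)[0]-unproj(c,x+w-.5,ce[i][1],.047)[0])
cv2.imwrite('pics/w2b.png',im[:,:,::-1])
E
```

```text
[0.55261069 0.20258106 0.16522752] [3.14133970e+00 5.63515481e-04 1.57047565e+00]
```

View pics/w2b.png

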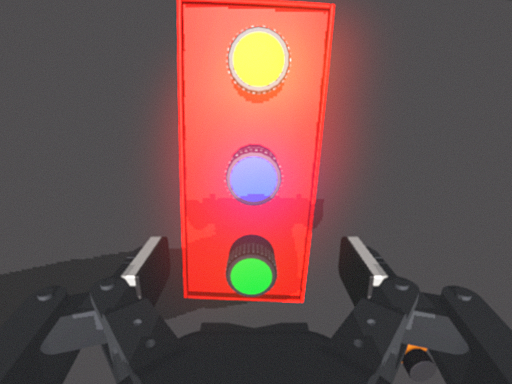

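The blue top is at about (253,177), centred in the row between amber (259,60) and green (251,275).

Run:
```python
from h import *
c=load('w2'); im=cv2.imread('pics/w2.png').astype(int); b,g,r=im[:,:,0],im[:,:,1],im[:,:,2]
m=((b>r+25)&(b>150)).astype(np.uint8); m[:130]=0;m[230:]=0
n,l,st,ce=cv2.connectedComponentsWithStats(m)
for i in range(1,n):
    if st[i,4]>200: x,y,w,h=st[i,:4]; print(st[i],ce[i],unproj(c,*ce[i],.047), unproj(c,x+w/2-.5,y+h/2-.5,.047),unproj(c,x-.5,ce[i][1],.047)[0]-unproj(c,x+w-.5,ce[i][1],.047)[0])
m=((g>150)&(r<90)&(b<110)).astype(np.uint8);ys,xs=np.nonzero(m);print('green',unproj(c,xs.mean(),ys.mean(),.047))
```

```text
[ 230  156   48   46 1726] [253.27636153 178.74681344] [0.55333412 0.20833768 0.047     ] [0.55353469 0.20856573 0.047     ] -0.043017656557978734
green [0.5510088  0.10747566 0.047     ]
```

```bash
python3 to.py .5535 .2085 .024 1.5708
```

```text
d [0.0063 0.0006 0.1414] r [ 0.0006  0.0003 -0.0011] clk 3.0 q6 1.81
```

Emit:
{"fn": "shift_gripper", "kwargs": {
  "ticks": [
    [0.085,0.006,0.001,0.05,0,0,0],
    [0.085,0.006,0.001,0.1,0,0,0],
    [0.085,0.006,0.001,0.13,0,0,0],
    [0.085,0.006,0.001,0.14,0,0,0],
    [0.085,0.006,0.001,0.141,0,0,0]
  ]
}}

```text
clock: 3.5
ee_pos: [0.5524, 0.2082, 0.0227]
tcp_rot: [-3.139, 0.001, 1.57]
wrist_force: [-0.5, 0.1, 0.2]
gripper_width: 0.0852
grasp_force: 0.0
```

Emit:
{"fn": "shift_gripper", "kwargs": {
  "ticks": [
    [0.085,0,0,0,0,0,0],
    [0.085,0,0,0,0,0,0]
  ]
}}

```text
clock: 3.7
ee_pos: [0.5559, 0.21, 0.0271]
tcp_rot: [3.136, -0.001, 1.571]
wrist_force: [-0.3, -1.1, -0.3]
gripper_width: 0.0851
grasp_force: 0.0
```

```bash
python3 to.py .5535 .2085 .024 1.5708
```

```text
d [-0.0015 -0.0025  0.0031] r [ 0.0054 -0.0014  0.0004] clk 3.7 q6 1.82
```

Emit:
{"fn": "shift_gripper", "kwargs": {
  "ticks": [
    [0.085,0,0,0,0,0,0],
    [0.085,0,0,0,0,0,0],
    [0.085,0,0,0,0,0,0],
    [0.085,0,0,0,0,0,0]
  ]
}}

```text
clock: 4.1
ee_pos: [0.5536, 0.2099, 0.0242]
tcp_rot: [3.141, -0.0, 1.572]
wrist_force: [0.1, 0.1, -0.3]
gripper_width: 0.085
grasp_force: 0.0
```

```bash
python3 to.py .5535 .2085 .024 1.5708
```

```text
d [-0.0014 -0.0001  0.0002] r [ 0.0004 -0.0001  0.0011] clk 4.1 q6 1.82
```

Emit:
{"fn": "shift_gripper", "kwargs": {
  "ticks": [
    [0.045,0,0,0,0,0,0],
    [0.045,0,0,0,0,0,0],
    [0.045,0,0,0,0,0,0],
    [0.045,0,0,0,0,0,0],
    [0.045,0,0,0,0,0,0]
  ],
  "grip_force": 50
}}

```text
clock: 4.6
ee_pos: [0.5537, 0.2098, 0.0241]
tcp_rot: [3.141, -0.0, 1.572]
wrist_force: [-0.4, -0.2, 1.2]
gripper_width: 0.0507
grasp_force: 52.6
```

Emit:
{"fn": "shift_gripper", "kwargs": {
  "ticks": [
    [0.045,0,0,0,0,0,0],
    [0.045,0,0,0,0,0,0],
    [0.045,0,0,0,0,0,0],
    [0.045,0,0,0,0,0,0],
    [0.045,0,0,0,0,0,0]
  ]
}}

```text
clock: 5.1
ee_pos: [0.5537, 0.2099, 0.0241]
tcp_rot: [3.141, -0.0, 1.572]
wrist_force: [1.0, 0.4, 2.3]
gripper_width: 0.0509
grasp_force: 52.6
```

Gripped firmly at a 51 mm opening. Now I'll lift straight up.

Emit:
{"fn": "shift_gripper", "kwargs": {
  "ticks": [
    [0.045,0,0,-0.03,0,0,0],
    [0.045,0,0,-0.07,0,0,0],
    [0.045,0,0,-0.11,0,0,0],
    [0.045,0,0,-0.14,0,0,0],
    [0.045,0,0,-0.15,0,0,0]
  ]
}}

```text
clock: 5.6
ee_pos: [0.5551, 0.2101, 0.1777]
tcp_rot: [3.136, -0.001, 1.572]
wrist_force: [0.5, -0.5, -0.7]
gripper_width: 0.0504
grasp_force: 52.4
```

Emit:
{"fn": "shift_gripper", "kwargs": {
  "ticks": [
    [0.045,-0.345,-0.04,0,0,0,0],
    [0.045,-0.345,-0.04,0,0,0,0],
    [0.045,-0.345,-0.04,0,0,0,0],
    [0.045,-0.345,-0.04,0,0,0,0],
    [0.045,-0.345,-0.04,0,0,0,0]
  ]
}}

```text
clock: 6.1
ee_pos: [0.5232, -0.0401, 0.1715]
tcp_rot: [-3.138, -0.001, 1.572]
wrist_force: [1.6, -0.9, -0.1]
gripper_width: 0.0504
grasp_force: 52.4
```

Emit:
{"fn": "shift_gripper", "kwargs": {
  "ticks": [
    [0.045,-0.08,-0.008,0,0,0,0],
    [0.045,-0.09,-0.009,0,0,0,0],
    [0.045,-0.09,-0.009,0,0,0,0],
    [0.045,-0.09,-0.009,0,0,0,0],
    [0.045,-0.09,-0.009,0,0,0,0]
  ]
}}

```text
clock: 6.6
ee_pos: [0.5154, -0.1275, 0.1725]
tcp_rot: [-3.139, -0.001, 1.573]
wrist_force: [-0.1, -0.2, -0.4]
gripper_width: 0.0506
grasp_force: 52.4
```

Run:
```python
from h import *
s=monitor.read_state(); c,im=snap('wrist','w3'); print(s['ee_pos'],s['tcp_rot'],s['grasp_force'])
np.save('pics/w3s.npy',s['ee_pos'])
cv2.imwrite('pics/w3b.png',cv2.resize(im[200:384,150:370,::-1],(660,552)))
```

```bash
python3 to.py .5139 -.1331 .175 1.5708
```

```text
[ 0.51536782 -0.12754236  0.17251004] [-3.13922698e+00 -1.49896012e-03  1.57255191e+00] 52.424121186526236
d [-0.0059 -0.0017 -0.0021] r [-0.0017 -0.0011  0.0026] clk 6.65 q6 1.2
```

View pics/w3b.png

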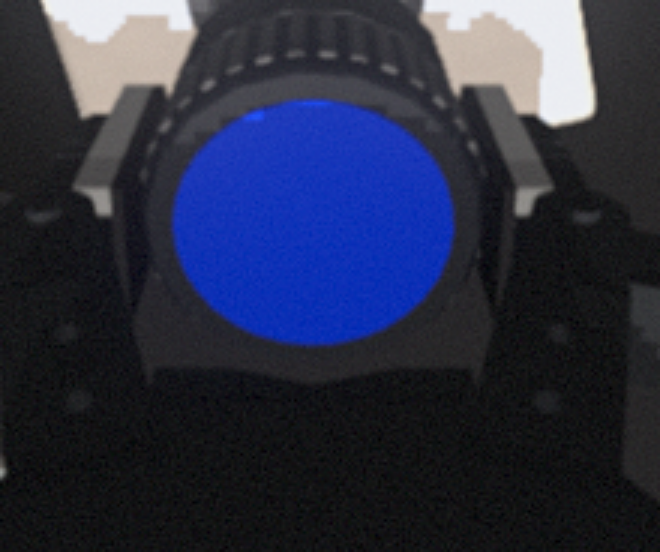

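The cell is held upright and centred: the blue disc spans x 173–455 and y 98–346 in the crop, centred at about (254.7,274) native. Next I'll work out its offset from the tool axis.

Run:
```python
from h import *
c=load('w3'); p=np.load('pics/w3s.npy'); im=cv2.imread('pics/w3.png').astype(int)
m=((im[:,:,0]>100)&(im[:,:,2]<80)).astype(np.uint8); ct=max(cv2.findContours(m,0,1)[0],key=cv2.contourArea); e=cv2.fitEllipse(ct); print(e)
q=unproj(c,*e[0],p[2]+.0229); d=q-p; print(q,'tool x,y offset',d[1],d[0])
a=unproj(c,e[0][0]-e[1][1]/2,e[0][1],p[2]+.0229);b=unproj(c,e[0][0]+e[1][1]/2,e[0][1],p[2]+.0229);print('diam',np.linalg.norm(a-b),'w2 diam .043')
```

```text
((253.8900146484375, 273.556884765625), (81.57906341552734, 93.36847686767578), 90.02444458007812)
[ 0.51658654 -0.12836294  0.19541004] tool x,y offset -0.0008205827105624286 0.0012187186281408247
diam 0.041073062981579825 w2 diam .043
```

Emit:
{"fn": "shift_gripper", "kwargs": {
  "ticks": [
    [0.045,-0.006,-0.0025,0.03,0,0,0],
    [0.045,-0.006,-0.0025,0.055,0,0,0],
    [0.045,-0.006,-0.0025,0.065,0,0,0],
    [0.045,-0.006,-0.0025,0.065,0,0,0],
    [0.045,-0.006,-0.0025,0.065,0,0,0]
  ]
}}

```text
clock: 7.15
ee_pos: [0.514, -0.134, 0.1096]
tcp_rot: [3.141, 0.0, 1.573]
wrist_force: [1.2, 0.4, -0.6]
gripper_width: 0.0506
grasp_force: 52.4
```

Emit:
{"fn": "shift_gripper", "kwargs": {
  "ticks": [
    [0.045,0,0,0,0,0,0],
    [0.045,0,0,0,0,0,0],
    [0.045,0,0,0,0,0,0],
    [0.045,0,0,0,0,0,0],
    [0.045,0,0,0,0,0,0]
  ]
}}

```text
clock: 7.65
ee_pos: [0.5136, -0.1347, 0.1091]
tcp_rot: [3.141, 0.0, 1.572]
wrist_force: [0.3, -0.4, -1.7]
gripper_width: 0.0506
grasp_force: 52.4
```

```bash
python3 to.py .5128 -.1334 .099 1.5708
```

```text
d [ 0.0013 -0.0008  0.0101] r [0.0004 0.0001 0.0009] clk 7.65 q6 1.19
```

Emit:
{"fn": "shift_gripper", "kwargs": {
  "ticks": [
    [0.045,0.0013,-0.0008,0,0,0,0],
    [0.045,0.0013,-0.0008,0.003,0,0,0],
    [0.045,0.0013,-0.0008,0.006,0,0,0],
    [0.045,0.0013,-0.0008,0.008,0,0,0],
    [0.045,0.0013,-0.0008,0.008,0,0,0]
  ]
}}

```text
clock: 8.15
ee_pos: [0.5122, -0.1331, 0.1001]
tcp_rot: [-3.14, -0.0, 1.572]
wrist_force: [-1.0, -0.2, -1.2]
gripper_width: 0.0507
grasp_force: 52.4
```

Emit:
{"fn": "shift_gripper", "kwargs": {
  "ticks": [
    [0.045,0,0,0.002,0,0,0],
    [0.045,0,0,0.004,0,0,0],
    [0.045,0,0,0.005,0,0,0],
    [0.045,0,0,0.005,0,0,0],
    [0.045,0,0,0.005,0,0,0]
  ]
}}

```text
clock: 8.65
ee_pos: [0.5129, -0.1334, 0.0968]
tcp_rot: [3.141, 0.0, 1.572]
wrist_force: [-1.8, -0.3, 4.8]
gripper_width: 0.0508
grasp_force: 53.1
```

```bash
python3 to.py .5128 -.1334 .097 1.5708; python3 -c "
from h import *;print(monitor.read_state()['ft_torque'])"
```

```text
d [ 0.     -0.0001 -0.0002] r [0.0008 0.0004 0.001 ] clk 8.65 q6 1.19
[ 0.13940632  0.42576153 -0.00616325]
```

Contact came exactly at pin height, with about 5 N up and almost no side force. Now I'll turn gently under a light push.

Scaled: -0.08 rad is -0.0255.

Emit:
{"fn": "shift_gripper", "kwargs": {
  "ticks": [
    [0.045,0,-0.0001,0.0005,0,0,-0.0255],
    [0.045,0,-0.0002,0.0005,0,0,-0.0509],
    [0.045,0,-0.0003,0.0005,0,0,-0.0764],
    [0.045,0,-0.0004,0.0005,0,0,-0.1019],
    [0.045,-0.0001,-0.0005,0.0005,0,0,-0.1273]
  ]
}}

```text
clock: 9.15
ee_pos: [0.5134, -0.1333, 0.0968]
tcp_rot: [3.139, 0.001, 1.975]
wrist_force: [0.2, 1.1, 6.1]
gripper_width: 0.0508
grasp_force: 53.1
```

Emit:
{"fn": "shift_gripper", "kwargs": {
  "ticks": [
    [0.045,0,-0.0001,0,0,0,-0.0255],
    [0.045,0,-0.0002,0,0,0,-0.0509],
    [0.045,0,-0.0003,0,0,0,-0.0764],
    [0.045,0,-0.0004,0,0,0,-0.1019],
    [0.045,-0.0001,-0.0005,0,0,0,-0.1273]
  ]
}}

```text
clock: 9.65
ee_pos: [0.5131, -0.1337, 0.0968]
tcp_rot: [3.139, 0.002, 2.375]
wrist_force: [-0.4, 1.4, 5.5]
gripper_width: 0.051
grasp_force: 53.0
```

Scaled: -0.4 rad is -0.1273.

Emit:
{"fn": "shift_gripper", "kwargs": {
  "ticks": [
    [0.045,0,-0.0001,0.0008,0,0,-0.0255],
    [0.045,0,-0.0002,0.0008,0,0,-0.0509],
    [0.045,0,-0.0003,0.0008,0,0,-0.0764],
    [0.045,0,-0.0004,0.0008,0,0,-0.1019],
    [0.045,-0.0001,-0.0005,0.0008,0,0,-0.1273]
  ]
}}

```text
clock: 10.15
ee_pos: [0.5115, -0.1341, 0.094]
tcp_rot: [3.142, -0.0, 2.775]
wrist_force: [1.2, 0.2, -0.6]
gripper_width: 0.0507
grasp_force: 52.5
```

```bash
python3 -c "
from h import *;print(monitor.read_state()['ft_torque'])"
```

```text
[ 0.01582898 -0.03340796 -0.03116621]
```

It dropped: z is 0.094 and the force is zero. Next I'll go down a little and check that it's free.

Emit:
{"fn": "shift_gripper", "kwargs": {
  "ticks": [
    [0.045,0,0,0.001,0,0,0],
    [0.045,0,0,0.002,0,0,0],
    [0.045,0,0,0.003,0,0,0],
    [0.045,0,0,0.003,0,0,0],
    [0.045,0,0,0.003,0,0,0]
  ]
}}

```text
clock: 10.65
ee_pos: [0.5115, -0.1341, 0.0915]
tcp_rot: [3.142, -0.0, 2.771]
wrist_force: [-0.2, -0.4, -0.5]
gripper_width: 0.0507
grasp_force: 52.5
```

```bash
python3 to.py .5128 -.1334 .091 2.775; python3 -c "
from h import *;print(monitor.read_state()['ft_torque'])"
```

```text
d [-0.001   0.0011  0.0005] r [ 0.     -0.0001 -0.0036] clk 10.65 q6 -0.01
[0.02995018 0.00745508 0.01913588]
```

Emit:
{"fn": "shift_gripper", "kwargs": {
  "ticks": [
    [0.045,0,0,0.002,0,0,0],
    [0.045,0,0,0.004,0,0,0],
    [0.045,0,0,0.006,0,0,0],
    [0.045,0,0,0.0075,0,0,0],
    [0.045,0,0,0.0085,0,0,0]
  ]
}}

```text
clock: 11.15
ee_pos: [0.5118, -0.1342, 0.0849]
tcp_rot: [-3.142, 0.001, 2.772]
wrist_force: [-4.1, 2.0, 12.5]
gripper_width: 0.0505
grasp_force: 53.7
```

Emit:
{"fn": "shift_gripper", "kwargs": {
  "ticks": [
    [0.045,0,0,0,0,0,0],
    [0.045,0,0,0,0,0,0],
    [0.045,0,0,0,0,0,0],
    [0.045,0,0,0,0,0,0],
    [0.045,0,0,0,0,0,0]
  ]
}}

```text
clock: 11.65
ee_pos: [0.5118, -0.1342, 0.0849]
tcp_rot: [-3.141, 0.001, 2.772]
wrist_force: [-3.3, 1.3, 8.8]
gripper_width: 0.0508
grasp_force: 53.6
```

```bash
python3 -c "
from h import *;print(monitor.read_state()['ft_torque'])"
```

```text
[ 0.24026499  0.69986169 -0.04983245]
```

Emit:
{"fn": "shift_gripper", "kwargs": {
  "ticks": [
    [0.045,0,0,0.001,0,0,0],
    [0.045,0,0,0.001,0,0,0],
    [0.045,0,0,0.001,0,0,0],
    [0.045,0,0,0.001,0,0,0],
    [0.045,0,0,0.001,0,0,0]
  ]
}}

```text
clock: 12.15
ee_pos: [0.5118, -0.1343, 0.0849]
tcp_rot: [-3.141, 0.002, 2.772]
wrist_force: [-5.0, 2.5, 12.9]
gripper_width: 0.0509
grasp_force: 53.9
```

Run:
```python
from h import *
c,im=snap('side','s2'); u=proj(c,[.5128,-.134,.08]).astype(int); print(u)
cv2.imwrite('pics/s2b.png',cv2.resize(im[u[1]-40:u[1]+40,u[0]-50:u[0]+50,::-1],(700,560),interpolation=cv2.INTER_CUBIC))
s=monitor.read_state(); print(s['joint_vel'].round(3))
```

```text
[264 175]
[ 0.    -0.     0.001 -0.    -0.001  0.001]
```

View pics/s2b.png

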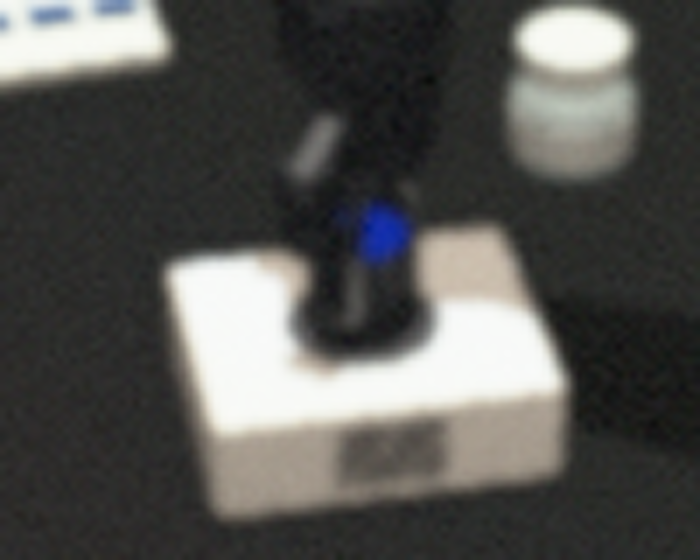

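The side view shows the cell (blue at about (385,235) in the crop) upright and down on the lamp's ring, with the jar undisturbed. The tool holds at z = 0.0849, the home height. The extra 1 mm of commanded push only raised the force, to 13 N, so the cell is on the hard stop.

```bash
python3 -c "
from rig import bot, job, monitor, read_camera, get_calibration;print(job.close_job())"
```

```text
the job is handed in; nothing more can be done
None
```

I handed the job in at about 12 s with the blue cell keyed over the pins and held down on its hard stop with about 13 N (the grip itself is 54 N); no verdict came back, and I touched nothing else.

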